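# Clear the router bench: sort the parts and rack the driver card

### The job

Clear up after servicing the router: set the two bare-metal parts (nut and step block) in the blue tray and the two orange printed parts (gear and bracket) in the yellow tray, each flat on the tray floor, upright as it stands now and not on top of another. Put the green driver card, kept upright all the way, from its black dock into the one empty slot of the grey card rack, fully down. Do not knock over the amber jar.

Things in the scene. Friction and masses are not known exactly. Their poses are not given: they have to be found in the camera images.
- nut: Bare steel collet nut: round, 42 mm diameter up to 20 mm high, then tapering to 32 mm diameter at its top, 30 mm high; dark notches round its side and a dark bore on top. Origin: centre of its underside; z up. About 140 g.
- step_block: Bare aluminium staircase block for clamping, 50 mm long (its x), 28 mm wide (its y, flat parallel sides), with four steps of equal length whose tops are 14, 20, 26 and 32 mm high, rising towards its +x. Origin: centre of its underside; z up. About 120 g.
- gear: Orange printed gear wheel lying flat, 49 mm diameter over its 16 teeth, 28 mm high. Origin: centre of its underside; z up. About 50 g.
- bracket: Orange printed bracket like an inverted T: foot plate 34 mm (its x) by 50 mm (its y), 6 mm thick, with a central upright rib 10 mm thick (along y), 34 mm wide (along x), its top 42 mm above the underside. Origin: centre of its underside; z up. About 50 g.
- card: Green driver card on edge: board 70 mm wide (its x), 4 mm thick (y), 75 mm high; red handle block at the middle of its top edge, 24 mm wide (x), 10 mm thick (y), from 75 to 106 mm above the lower edge. Origin: middle of the lower edge; z up. Starts standing in the dock, same yaw. About 70 g. Either way round in the slot is right.
- dock: Black fixed block 90 by 50 mm in which the card stands at the start: a straight slot along its x, 6 mm wide, its floor 6 mm and its rim 31 mm above the bench. Origin: centre of the underside; z up.
- rack: Grey fixed rack, 92 (x) by 130 mm (y -78 to 52), four slots along its x at y = -52, -26, 0, 26 mm. The one at y = 0 is empty; fixed blue cards, tops 68 mm up, fill the rest. Slots: 8 mm wide, floor 8 mm above the bench, straight to 48 mm, then flared at 45 deg to ridges 57 mm high; end walls 48 mm high leave 84 mm along x. Origin: on the bench under the middle of the empty slot; z up.
- blue_tray: Blue fixed open tray for metal parts, 170 mm (its x) by 130 mm (its y) outside, walls and floor 4 mm thick, rim 22 mm high. Origin: centre of its underside, on the bench; z up.
- yellow_tray: Yellow fixed open tray for printed parts, same size and origin as the blue tray.
- jar: Amber glass jar with a white lid, 44 mm diameter, 60 mm high, standing loose on the bench among the parts; a bystander. Origin: centre of its underside; z up.

How it is judged:
At the end, for the whole second after the job is handed in: Nut, step block in blue tray, gear, bracket in yellow: origin within 75 (x), 55 mm (y) of tray centre, under 9 mm above its underside, tilt under 0.15 rad. Card in the empty slot: lower edge 4-13 mm up, within 12 mm along, 6 mm across, tilt under 0.12 rad. All at rest, jar upright (0.3 rad) (x of nut in the frame of blue_tray between -0.075 and 0.075 m and y of nut in the frame of blue_tray between -0.055 and 0.055 m and z of nut in the frame of blue_tray between 0 and 0.009 m and angle between each of nut, step_block, gear, bracket's own z axis and vertical below 0.15 rad and linear speed of each of nut, step_block, gear, bracket, card below 0.03 m/s and x of step_block in the frame of blue_tray between -0.075 and 0.075 m and y of step_block in the frame of blue_tray between -0.055 and 0.055 m and z of step_block in the frame of blue_tray between 0 and 0.009 m and x of gear in the frame of yellow_tray between -0.075 and 0.075 m and y of gear in the frame of yellow_tray between -0.055 and 0.055 m and z of gear in the frame of yellow_tray between 0 and 0.009 m and x of bracket in the frame of yellow_tray between -0.075 and 0.075 m and y of bracket in the frame of yellow_tray between -0.055 and 0.055 m and z of bracket in the frame of yellow_tray between 0 and 0.009 m and x of card in the frame of rack between -0.012 and 0.012 m and y of card in the frame of rack between -0.006 and 0.006 m and z of card in the frame of rack between 0.004 and 0.013 m and angle between card's own z axis and vertical below 0.12 rad and angle between jar's own z axis and vertical below 0.3 rad); the robot touches nothing.
It fails at once if the driver card is tipped more than 0.7 rad from upright (angle between card's own z axis and vertical above 0.7 rad).
It fails at once if the amber jar is knocked over (angle between jar's own z axis and vertical above 0.7 rad).
It also fails if it takes over 144 s, if anything falls off the work surface, if the arm or the gripper's body presses on something with over 40 N, if the wrist force passes 120 N, or if a joint passes its speed limit or range.

### The arm

A 6-joint arm with a two-finger parallel gripper is mounted at the origin on the work surface. World frame = base frame: x ahead of the robot, y to its left, z up, the work surface at z = 0. Lengths are in m, angles in rad, forces in N, time in s.
With the tool pointing down it reaches from about 0.3 to 0.775 m from the base axis. Payload 14.6 kg.
Tool frame: the origin (TCP) lies midway between the tips of the shut fingers; the grasp point (between the pads) lies 19 mm behind it; z points along the fingers, y is the line along which they close (so a half turn about z gives the same grasp; the last joint's range is limited). The gripper opens to 94 mm and grips with 3 to 60 N. Pads are 16 mm wide; open, the fingers measure 119 mm over their backs; the gripper's body (75 mm by 177 mm) begins 78 mm behind the grasp point.
Start: joints at [-1.311, 0.3, 1.521, -0, 1.321, -0.067], TCP at [0.177, -0.521, 0.205] pointing down, gripper open.
Joint ranges: [-3.03, 3.03], [-0.79, 2.21], [0.23, 2.52], [-1.04, 4.18], [0, 3.07], [-2.55, 2.55]. Speed limits (rad/s): [2.22, 2.22, 2.57, 3.14, 3.14, 3.14].

### API

Orientations are given as a unit quaternion [w, x, y, z].
In Python, from workcell import state, snapshot, calibration, job_done gives the robot as it stands.
- The arm moves only by the tool jog_arm, never from a script. Its argument "increments" is a list that holds one entry, the list of rows, each a list of 7 numbers: the shift along the tool's x, y, z normalised to -1 to 1, where 1 is 12 cm, then the turn, a rotation vector about the tool's x, y, z normalised to -1 to 1, where 1 is 2 pi rad, then the opening, from -1 (shut) to 1 (fully open). In form: [[[x, y, z, ax, ay, az, jaw], ...]]. A call has 1 to 8 rows; each row is the pose to reach, as a shift and turn from the pose commanded when the call began, along the tool's axes at that moment, turning the shorter way round; what a row does not reach only later rows make up. A row lasts 1/10 s, in which the tool goes at most 50 mm and 8.59 degrees, less where a joint would pass 70% of its speed; a pose out of reach is approached as far as the arm can. A call with a number of a shift or a turn outside -1 to 1 is refused whole. A call with a gripper value outside its range is refused whole. The fingers move at their own pace and stop on an object; "grip_force" is the grip in N (left out, the last holds). Time passes only in rows, so rows that repeat a pose let the fingers close. It gives the time, the measured TCP pose, the force, the opening and the grip force at its end, in the units of the state.
- state(): the state, without advancing time (a new reading comes with each control period).
- snapshot(name): name is "scene" or "top"; returns the picture (400x640x3 uint8, red, green, blue); there is no depth.
- calibration(name): a dict with "fovy" (degrees; the focal length in pixels is half the picture's height over the tangent of half this angle, whatever the lens; pixels are square), "cx", "cy" (the principal point, pixels), "R" (3x3) and "t" (3): a world point X has camera coordinates R X + t. Camera axes: x right, y down, z forward; pixel columns grow to the right and rows downward; lengths in m; the calibration is good to about 2 mm. A picture is of the moment at which its call begins. calibration takes no time and is no camera call.
- job_done(): hands the job in; it is judged then, once.
The state is a dict: "time_s": time; "joints": joint angles; "dq": joint speeds; "tau": joint torques, N m; "ee_pos": TCP position; "tool_rot": TCP orientation; "wrist_force": force on the tool from outside, world axes, zero at the start; "moment": the same for the moment, N m; "grip_width": finger opening in m; "grasp_force": force on a finger pad.
Only numpy, scipy, OpenCV 4.12 (cv2) and the standard library are available. Lean on these libraries where they do the work, as an engineer would, in place of code of your own. Each camera call takes 0.05 s, during which the arm holds its last target. There are 200 camera calls.

## Working session

There is one attempt and no reset: what is moved stays moved. The work goes in short steps, Python scripts to look and compute and a tool call to move; the robot and the scene stay as the last step left them, time stands still between calls to the robot, and variables do not carry over. Pictures are saved under pics/ and viewed, at most 14 in all, crops included, and the job is handed in when it is done.

Besides the shell and the picture viewer there is one more tool, called after "Call:" as name(argument=value, ...), one argument or row to a line, values as JSON. jog_arm: Moves the arm, as the interface text tells. Scaled input: -1 to 1 covers 12 cm each way for a shift and 2 pi rad each way for a turn. Its arguments: {"type":"object","properties":{"increments":{"type":"array"},"grip_force":{"type":"number"}},"required":["increments"]}

```bash
mkdir -p pics; ls
python3 - <<'E'
from workcell import *
import cv2
for n in("scene","top"):
    c=calibration(n);print(n,c)
    cv2.imwrite(f"pics/{n}0.png",snapshot(n)[:,:,::-1])
print(state())
E
```

```text
pics
scene {'fovy': 46.442784447685604, 'cx': 313.27576487408817, 'cy': 197.14980733493246, 'R': array([[ 0.39215717,  0.91974468,  0.01680682],
       [ 0.65074997, -0.26445821, -0.71174879],
       [-0.65018246,  0.29005443, -0.702233  ]]), 't': array([-0.22326804, -0.31133847,  1.57162469])}
top {'fovy': 44.102326302649715, 'cx': 322.69656252314104, 'cy': 199.51834324250106, 'R': array([[-0.0254427 , -0.99966982, -0.00359545],
       [-0.99782185,  0.02561431, -0.0607903 ],
       [ 0.06086232,  0.00204095, -0.99814408]]), 't': array([0.00560822, 0.54382274, 1.07244986])}
{'time_s': 0.1, 'joints': array([-1.31061331e+00,  3.00401171e-01,  1.52153009e+00, -1.54815631e-05,
        1.32071738e+00, -6.66353567e-02]), 'dq': array([ 7.29801661e-05, -9.24760724e-04, -2.38964423e-03, -2.24123295e-03,
        8.48019213e-04,  1.02646964e-03]), 'tau': array([ 7.13068366e-04, -5.32645297e+01, -3.53278971e+01,  7.09955301e-02,
        2.35056173e-02, -5.92326342e-05]), 'ee_pos': array([ 0.17647893, -0.52065837,  0.20494626]), 'tool_rot': array([-5.24800280e-04,  9.86677952e-01,  1.62684786e-01, -5.84802989e-05]), 'wrist_force': array([ 0.78055892,  0.55964066, -0.68256244]), 'moment': array([-0.00793595, -0.0029719 , -0.01482401]), 'grasp_force': 0.0, 'grip_width': 0.09406938898950785}
```

View pics/top0.png

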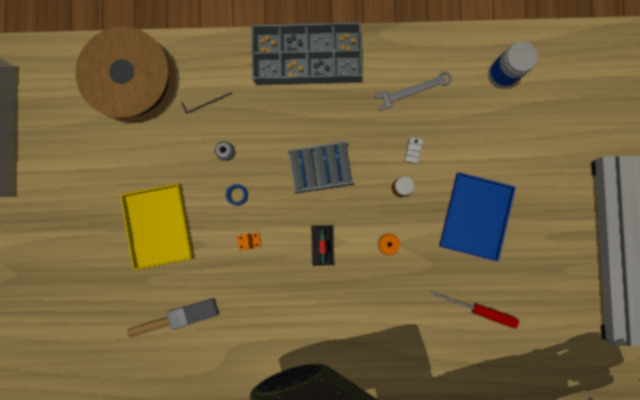

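View pics/scene0.png

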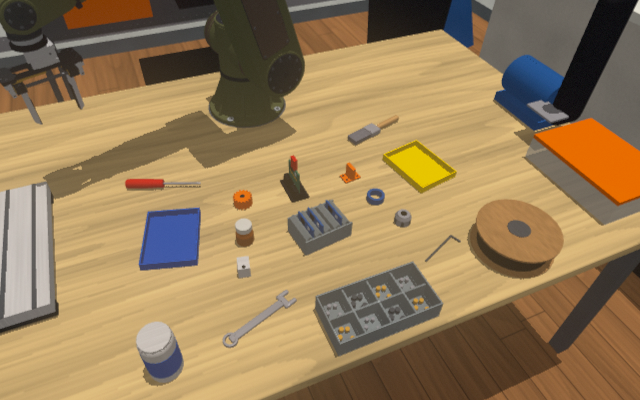

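The top view (640x400, about 2.2 mm per pixel) shows these objects:

| Object | Pixel |
|---|---|
| nut | (225,151) |
| step block | (414,150) |
| gear | (389,244) |
| bracket | (249,241) |
| card in dock | (322,245) |
| rack | (321,167) |
| jar | (404,186) |
| blue tray | (477,216) |
| yellow tray | (157,226) |

The blue ring at (236,194) is a bystander. The scene view shows the same layout.

```bash
cat > h.py <<'E'
import numpy as np, cv2
from workcell import *
def cam(n):
    c=calibration(n); return c, 200/np.tan(np.radians(c["fovy"]/2))
def cast(n,uv,z):
    c,f=cam(n); uv=np.atleast_2d(np.float64(uv))
    d=np.c_[(uv[:,0]-c["cx"])/f,(uv[:,1]-c["cy"])/f,np.ones(len(uv))]@c["R"]
    o=-c["R"].T@c["t"]; return (o+d*((z-o[2])/d[:,2])[:,None])[:,:2]
def blob(im,lo,hi,box,k=0):
    "HSV mask in box x0,y0,x1,y1 -> largest contour"
    m=cv2.inRange(cv2.cvtColor(im,cv2.COLOR_RGB2HSV),lo,hi); w=np.zeros_like(m)
    x0,y0,x1,y1=box; w[y0:y1,x0:x1]=m[y0:y1,x0:x1]
    cs=cv2.findContours(w,cv2.RETR_EXTERNAL,cv2.CHAIN_APPROX_NONE)[0]
    return max(cs,key=cv2.contourArea)[:,0]
def rect(n,cnt,z):
    "min-area rectangle of contour cast on plane z: centre, sizes(mm), yaw deg of the first side"
    p=cast(n,cnt,z).astype(np.float32)*1000
    (c,s,a)=cv2.minAreaRect(p); return np.round(c,1),np.round(s,1),round(a,1)
E
python3 - <<'E'
from h import *
im=cv2.imread("pics/top0.png")[:,:,::-1].copy()
for nm,lo,hi,box,z in [("blue",(105,150,60),(130,255,255),(430,160,530,270),.022),
 ("yellow",(22,150,80),(32,255,255),(110,170,200,280),.022),
 ("gear",(3,150,100),(20,255,255),(370,225,410,265),.028),
 ("bracket foot",(3,150,60),(20,255,255),(230,225,268,258),.006),
 ("dock",(0,0,0),(180,255,75),(305,215,340,275),.031),
 ("card handle",(170,120,80),(180,255,255),(305,215,340,275),.106),
 ("handle0",(0,150,80),(8,255,255),(305,215,340,275),.106),
 ("rack",(0,0,0),(180,110,165),(280,135,360,200),.05),
 ("block",(0,0,150),(180,60,255),(400,130,428,168),.023),
 ("jarlid",(0,0,130),(180,70,255),(390,172,418,200),.06),
 ("nut",(0,0,0),(180,90,255),(210,138,240,164),.02)]:
    try:
        c=blob(im,lo,hi,box); print(nm,rect("top",c,z),"px",c.min(0),c.max(0),len(c))
    except ValueError: print(nm,"none")
a=im[120:280,190:350];b=im[120:280,350:510]
out=np.vstack([np.hstack([cv2.resize(im[130:200,x:x+133],None,fx=3,fy=3,interpolation=2) for x in(200,290)]),
 np.hstack([cv2.resize(im[205:275,x:x+133],None,fx=3,fy=3,interpolation=2) for x in(220,300)])])
d=np.hstack([cv2.resize(im[130:265,x0:x1],None,fx=4,fy=4,interpolation=cv2.INTER_CUBIC) for x0,x1 in((214,262),(285,355),(375,430))])
cv2.imwrite("pics/crop1.png",d[:, :, ::-1]);print(d.shape)
E
```

```text
blue (array([ 498.3, -345.1]), array([128.8, 165.6]), 74.2) px [441 174] [514 259] 254
yellow (array([495. , 357.6]), array([173.2, 138.3]), 9.4) px [120 183] [193 270] 273
gear (array([ 442.8, -148.6]), array([49.9, 47.6]), 88.5) px [377 233] [400 255] 70
bracket foot (array([457. , 159.1]), array([36.3, 52.8]), 6.7) px [236 232] [260 250] 73
dock (array([444.5,  -5.4]), array([45.5, 86.3]), 88.6) px [312 225] [333 265] 117
card handle none
handle0 (array([442.7,  -4.6]), array([12.1, 24.1]), 88.6) px [319 241] [325 253] 33
rack (array([613.1,  -5.2]), array([ 99.5, 132.4]), 7.6) px [287 140] [354 193] 204
block (array([ 654.8, -212.8]), array([22.7,  6.9]), 80.3) px [409 145] [419 149] 22
jarlid (array([ 568.1, -183.1]), array([37.4, 36.2]), 43.2) px [396 176] [414 193] 49
nut (array([658.1, 206.9]), array([44.1, 41.5]), 25.4) px [214 141] [234 160] 56
(540, 692, 3)
```

View pics/crop1.png

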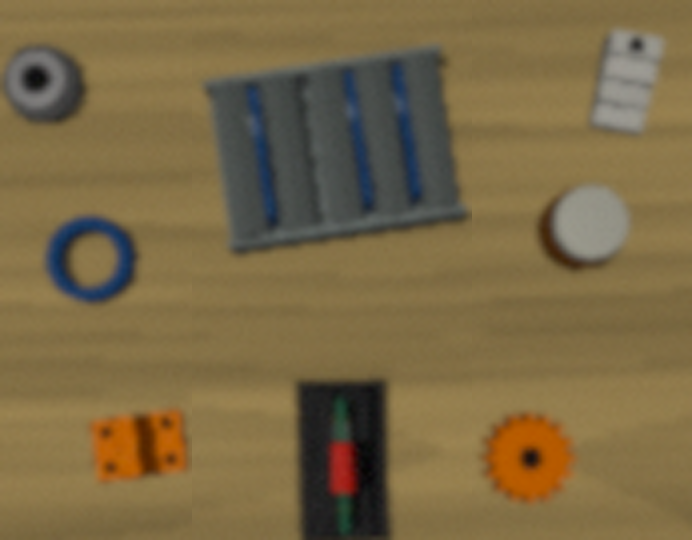

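The enlarged crop shows that the rack's empty slot is second from the left, at about image (316,167). One blue card lies on its +y side, so rack +x points up in the image. The step block's top end is at about (416,139) and its low end at about (411,162). Next I'll get the rack and block poses, cross-check with the scene view, and start moving.

```bash
cat >> h.py <<'E'
from scipy.spatial.transform import Rotation as Ro
def plan(cur,*wps):
    """cur,(x,y,z mm,yaw deg) -> rows of one call in normalised tool axes"""
    t=np.radians(cur[3]); c,s=np.cos(t),np.sin(t)
    for w in wps:
        dx,dy,dz=np.array(w[:3],float)-cur[:3]
        print(np.round([(c*dx+s*dy)/120,(s*dx-c*dy)/120,-dz/120,-(w[3]-cur[3])/360],4).tolist(), w)
def pose():
    s=state();q=s["tool_rot"];R=Ro.from_quat([q[1],q[2],q[3],q[0]]).as_matrix()
    return np.r_[s["ee_pos"]*1000,np.degrees(np.arctan2(R[1,0],R[0,0]))],R
E
python3 - <<'E'
from h import *
img=lambda u,v,x0,u0:(x0+(u-u0)/4-.375,130+v/4-.375)
P=cast("top",[img(*p,285,192) for p in((207,84),(440,50),(464,212),(235,248))],.048)*1000
print("rack",P.round(),P.mean(0).round(1))
ax=(P[0]+P[1]-P[2]-P[3]);ay=P[0]+P[3]-P[1]-P[2]
yx=np.degrees(np.arctan2(ax[1],ax[0]));yy=np.degrees(np.arctan2(ay[1],ay[0]))-90;print(yx,yy)
yw=np.radians((yx+yy)/2);print("origin",P.mean(0)+13*np.array([-np.sin(yw),np.cos(yw)]),np.hypot(*ax)/2,np.hypot(*ay)/2)
a=cast("top",[img(638.5,35,375,472)],.032)*1000;b=cast("top",[img(616,129,375,472)],.014)*1000
print("block",a,b,(a+b)/2,np.degrees(np.arctan2(*(a-b)[0][::-1])),np.hypot(*(a-b)[0]))
im=cv2.imread("pics/scene0.png")[:,:,::-1].copy()
c=blob(im,(105,120,40),(130,255,255),(130,195,215,280));print("blue scene",rect("scene",c,.022))
c=blob(im,(22,150,80),(32,255,255),(375,130,465,200));print("yellow scene",rect("scene",c,.022))
c=blob(im,(3,150,60),(20,255,255),(225,180,260,215));print("gear scene",rect("scene",c,.02))
c=blob(im,(0,150,60),(8,255,255),(280,145,310,185));print("handle scene",cast("scene",[c.mean(0)],.096))
c=blob(im,(0,0,0),(180,90,255),(392,205,414,230));print("nut scene",cast("scene",[c.mean(0)],.017),c.min(0),c.max(0))
E
```

```text
rack [[649.  63.]
 [665. -63.]
 [577. -73.]
 [560.  50.]] [612.7  -6. ]
7.566465888845272 7.180904498334044
origin [611.00172035   6.92160884] 89.26337879697213 125.61885618154679
block [[ 671.65460378 -216.48061248]] [[ 622.61885328 -205.52210257]] [[ 647.13672853 -211.00135752]] -12.597463866426743 50.245335762721666
blue scene (array([ 500.7, -347.2]), array([128.9, 168. ]), 74.3)
yellow scene (array([502.2, 354.1]), array([185.2, 149.8]), 9.6)
gear scene (array([ 447.3, -151.8]), array([47.4, 72.1]), 72.3)
handle scene [[ 0.442268   -0.00396205]]
nut scene [[0.6623442  0.20722393]] [394 209] [411 226]
```

Call:
jog_arm(
  increments=[
    [[0,0,-0.3,0,0,0.02,1],[0,0,-0.3,0,0,0.04,0.5],[0,0,-0.3,0,0,0.05,0.2],[0,0,-0.3,0,0,0.052,0],[0,0,-0.3,0,0,0.052,0]],
  ],
)

```text
time_s: 0.6
ee_pos: [0.1765, -0.5208, 0.2411]
tool_rot: [-0.0, 1.0, 0.001, -0.0]
wrist_force: [-0.8, -0.9, -0.5]
grip_width: 0.0653
grasp_force: 0.0
```

Call:
jog_arm(
  increments=[
    [[0.45,-0.86,0,0,0,0,0],[0.45,-0.86,0,0,0,0,0],[0.45,-0.86,0,0,0,0,0],[0.45,-0.86,0,0,0,0,0]],
  ],
)

```text
time_s: 1.0
ee_pos: [0.2314, -0.4166, 0.2419]
tool_rot: [0.0, 1.0, 0.002, 0.0]
wrist_force: [-0.5, -0.3, -0.4]
grip_width: 0.0469
grasp_force: 0.0
```

Call:
jog_arm(
  increments=[
    [[0.45,-0.86,0,0,0,0,0],[0.45,-0.86,0,0,0,0,0],[0.45,-0.86,0,0,0,0,0],[0.45,-0.86,0,0,0,0,0]],
  ],
)

```text
time_s: 1.4
ee_pos: [0.2851, -0.3143, 0.2417]
tool_rot: [0.0, 1.0, 0.001, 0.0]
wrist_force: [0.5, -0.4, -0.0]
grip_width: 0.0469
grasp_force: 0.0
```

Call:
jog_arm(
  increments=[
    [[0.45,-0.86,0,0,0,0,0],[0.45,-0.86,0,0,0,0,0],[0.45,-0.86,0,0,0,0,0],[0.45,-0.86,0,0,0,0,0]],
  ],
)

```text
time_s: 1.8
ee_pos: [0.3392, -0.2115, 0.2415]
tool_rot: [0.0, 1.0, 0.001, -0.0]
wrist_force: [1.1, -0.9, 0.2]
grip_width: 0.0469
grasp_force: 0.0
```

Call:
jog_arm(
  increments=[
    [[0.45,-0.86,0,0,0,0,0],[0.45,-0.86,0,0,0,0,0],[0.45,-0.86,0,0,0,0,0],[0.45,-0.86,0,0,0,0,0],[0.45,-0.86,0,0,0,0,0]],
  ],
)

```text
time_s: 2.3
ee_pos: [0.3924, -0.1098, 0.2413]
tool_rot: [0.0, 1.0, -0.0, -0.0]
wrist_force: [-0.8, 0.3, 0.2]
grip_width: 0.047
grasp_force: 0.0
```

Call:
jog_arm(
  increments=[
    [[0.42,-0.87,0,0,0,0.004,0],[0.42,-0.87,0.2,0,0,0.004,0],[0.42,-0.87,0.76,0,0,0.004,0],[0.42,-0.87,0.76,0,0,0.004,0],[0.42,-0.87,0.76,0,0,0.004,0],[0.42,-0.87,0.76,0,0,0.004,0]],
  ],
)

```text
time_s: 2.9
ee_pos: [0.4432, -0.0053, 0.1511]
tool_rot: [0.0, 1.0, -0.013, 0.0]
wrist_force: [-0.4, -0.8, -0.4]
grip_width: 0.047
grasp_force: 0.0
```

Run:
```python
from h import *
im=snapshot("scene");cv2.imwrite("pics/s1.png",cv2.resize(im[100:260,200:400],None,fx=4,fy=3.75)[:,:,::-1]);print(pose()[0])
```

```text
[443.57717478  -5.16668452 151.77474969  -1.53398208]
```

View pics/s1.png

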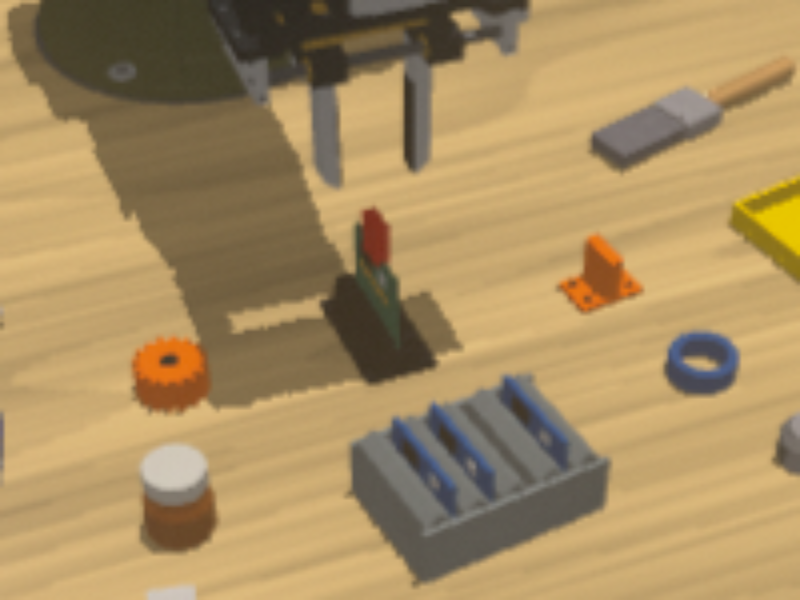

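The gripper straddles the card handle, with the fingers above (325,180) and (418,165) in the crop and the red handle at (375,235). I'll descend, grip and lift.

Call:
jog_arm(
  increments=[
    [[0,0,0.3,0,0,0,0],[0,0,0.59,0,0,0,0],[0,0,0.59,0,0,0,0],[0,0,0.59,0,0,0,0],[0,0,0.59,0,0,0,-1],[0,0,0.59,0,0,0,-1],[0,0,0.59,0,0,0,-1],[0,0,0.59,0,0,0,-1]],
  ],
  grip_force=25,
)

```text
time_s: 3.75
ee_pos: [0.4432, -0.0037, 0.08]
tool_rot: [0.0, 1.0, -0.013, 0.0]
wrist_force: [0.1, 0.4, -0.1]
grip_width: 0.0186
grasp_force: 0.0
```

Call:
jog_arm(
  increments=[
    [[0,0,0,0,0,0,-1],[0,0,-0.05,0,0,0,-1],[0,0,-0.15,0,0,0,-1],[0,0,-0.3,0,0,0,-1],[0,0,-0.45,0,0,0,-1],[0,0,-0.6,0,0,0,-1],[0,0,-0.67,0,0,0,-1],[0,0,-0.67,0,0,0,-1]],
  ],
)

```text
time_s: 4.55
ee_pos: [0.4434, -0.0036, 0.1612]
tool_rot: [-0.0, 1.0, -0.013, 0.001]
wrist_force: [0.3, 0.2, -1.1]
grip_width: 0.0097
grasp_force: 25.0
```

Call:
jog_arm(
  increments=[
    [[0.2,-0.02,0,0,0,0,-1],[0.45,-0.04,0,0,0,0,-1],[0.7,-0.065,0,0,0,0,-1],[0.7,-0.065,0,0,0,0,-1]],
  ],
)

```text
time_s: 4.95
ee_pos: [0.5288, 0.0023, 0.1585]
tool_rot: [-0.0, 1.0, -0.012, -0.001]
wrist_force: [-0.1, -0.6, -0.5]
grip_width: 0.0095
grasp_force: 25.0
```

Call:
jog_arm(
  increments=[
    [[0.25,-0.02,0,0,0,-0.01,-1],[0.5,-0.04,0,0,0,-0.02,-1],[0.7,-0.065,0,0,0,-0.0246,-1],[0.7,-0.065,0,0,0,-0.0246,-1],[0.7,-0.065,0,0,0,-0.0246,-1],[0.7,-0.065,0,0,0,-0.0246,-1]],
  ],
)

```text
time_s: 5.55
ee_pos: [0.6103, 0.0077, 0.1596]
tool_rot: [-0.0, 0.998, 0.064, -0.0]
wrist_force: [-0.8, -0.3, 0.1]
grip_width: 0.0101
grasp_force: 25.0
```

Run:
```python
from h import *
im=snapshot("scene");t=snapshot("top");print(pose()[0])
cv2.imwrite("pics/s2.png",np.hstack([cv2.resize(im[130:270,250:390],(420,600),interpolation=2),cv2.resize(t[120:250,275:365],(380,600),interpolation=2)])[:,:,::-1])
```

```text
[610.56157166   7.64353694 160.06013996   7.39635874]
```

View pics/s2.png

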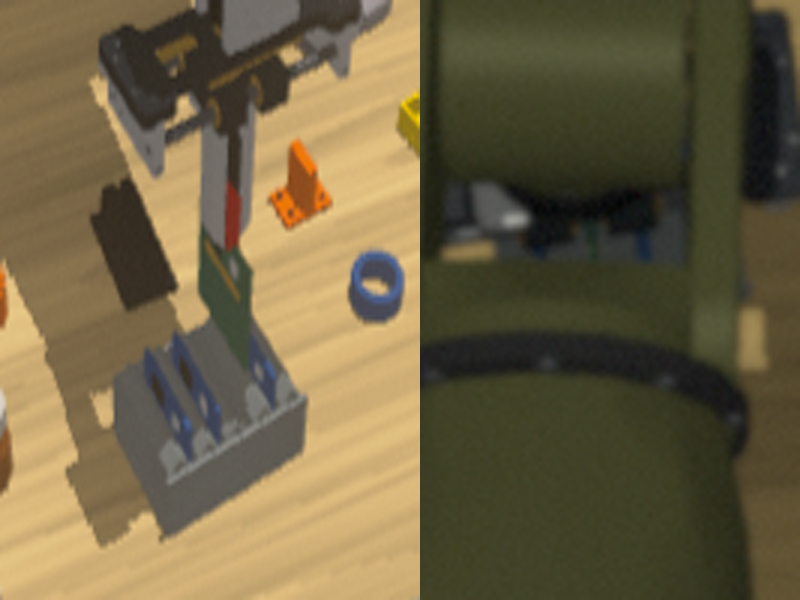

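The card hangs upright over the gap between the left blue card and the middle pair: its lower corner is at about (245,360) and the gap at (215,400). I'll lower it slowly and watch the force.

Call:
jog_arm(
  increments=[
    [[0,0,0.1,0,0,0,-1],[0,0,0.2,0,0,0,-1],[0,0,0.3,0,0,0,-1],[0,0,0.37,0,0,0,-1],[0,0,0.37,0,0,0,-1]],
  ],
)

```text
time_s: 6.15
ee_pos: [0.6105, 0.0078, 0.1136]
tool_rot: [-0.0, 0.998, 0.065, -0.001]
wrist_force: [-0.1, -0.3, -1.3]
grip_width: 0.01
grasp_force: 25.0
```

Run:
```python
from h import *
im=snapshot("scene");s=state();print(pose()[0],s["wrist_force"],s["moment"])
cv2.imwrite("pics/s3.png",cv2.resize(im[150:260,270:370],(600,600),interpolation=2)[:,:,::-1])
```

```text
[610.99772735   7.7286447  114.69360969   7.42171386] [ 0.04966636 -0.64775032  0.09202013] [ 0.03024415  0.06025337 -0.01776429]
```

View pics/s3.png

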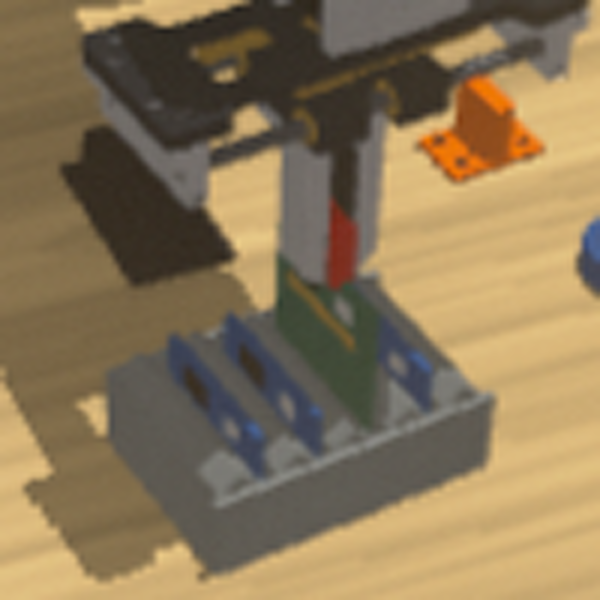

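The card edge is in the empty slot at (370,420) with no contact force. I'll lower it fully.

Call:
jog_arm(
  increments=[
    [[0,0,0.08,0,0,0,-1],[0,0,0.16,0,0,0,-1],[0,0,0.22,0,0,0,-1],[0,0,0.26,0,0,0,-1],[0,0,0.27,0,0,0,-1],[0,0,0.27,0,0,0,-1]],
  ],
)

```text
time_s: 6.8
ee_pos: [0.6113, 0.0077, 0.083]
tool_rot: [-0.0, 0.998, 0.065, -0.0]
wrist_force: [-1.2, 0.5, -0.1]
grip_width: 0.0097
grasp_force: 25.0
```

Call:
jog_arm(
  increments=[
    [[0,0,0,0,0,0,-0.5],[0,0,0,0,0,0,-0.5],[0,0,0,0,0,0,-0.5],[0,0,0,0,0,0,-0.5],[0,0,-0.3,0,0,0,-0.5],[0,0,-0.7,0,0,0,0],[0,0,-0.9,0,0,0,0.5],[0,0,-0.9,0,0,0.02,0.7]],
  ],
)

```text
time_s: 7.6
ee_pos: [0.6127, 0.0077, 0.1956]
tool_rot: [0.0, 1.0, 0.002, 0.003]
wrist_force: [-0.9, 0.4, -0.6]
grip_width: 0.0442
grasp_force: 0.0
```

Run:
```python
from h import *
im=snapshot("scene");p=pose()[0];print(p)
cv2.imwrite("pics/s4.png",cv2.resize(im[150:260,270:370],(600,600),interpolation=2)[:,:,::-1])
plan(p,(647,-103,190,-12.6),(647,-211,160,-12.6),(658,207,160,0))
```

```text
[ 6.11918046e+02  7.68728512e+00  1.93259323e+02 -4.63284332e-01]
[0.2998, 0.92, 0.0272, 0.0337] (647, -103, 190, -12.6)
[0.3071, 1.82, 0.2772, 0.0337] (647, -211, 160, -12.6)
[0.3706, -1.664, 0.2772, -0.0013] (658, 207, 160, 0)
```

View pics/s4.png

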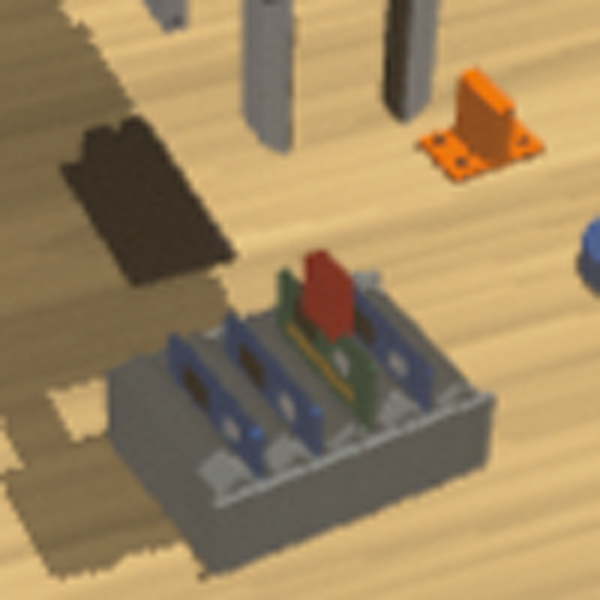

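The card is fully seated in the empty slot, its green board between the blue cards at (330,370). Next is the step block.

Call:
jog_arm(
  increments=[
    [[0.15,0.91,0,0,0,0,0.3],[0.15,0.91,0,0,0,0,0.3],[0.15,0.91,0,0,0,0,0.3],[0.15,0.91,0,0,0,0,0.3]],
  ],
)

```text
time_s: 8.05
ee_pos: [0.6294, -0.1029, 0.1902]
tool_rot: [-0.0, 1.0, 0.001, -0.001]
wrist_force: [0.8, 0.6, -0.1]
grip_width: 0.0609
grasp_force: 0.0
```

Call:
jog_arm(
  increments=[
    [[0.14,0.91,0,0,0,0.035,0.3],[0.14,0.91,0,0,0,0.035,0.3],[0.14,0.91,0.2,0,0,0.035,0.3],[0.14,0.91,0.7,0,0,0.035,0.3],[0.14,0.91,0.7,0,0,0.035,0.3],[0.14,0.91,0.7,0,0,0.035,0.3]],
  ],
)

```text
time_s: 8.65
ee_pos: [0.6464, -0.2088, 0.1058]
tool_rot: [-0.001, 0.994, -0.107, -0.002]
wrist_force: [0.3, 0.7, 0.7]
grip_width: 0.0612
grasp_force: 0.0
```

Run:
```python
from h import *
p=pose()[0];print(p,state()["grip_width"])
plan(p,(647,-211,3,-12.6))
```

```text
[ 646.41026306 -208.84138117  105.82941087  -12.26582288] 0.06123998303508699
[0.0086, 0.0165, 0.8569, 0.0009] (647, -211, 3, -12.6)
```

Call:
jog_arm(
  increments=[
    [[0,0.015,0.4,0,0,0,0.3],[0,0.015,0.75,0,0,0,0.3],[0,0.015,0.85,0,0,0,0.3],[0,0.015,0.85,0,0,0,-1],[0,0.015,0.85,0,0,0,-1],[0,0.015,0.85,0,0,0,-1],[0,0.015,0.85,0,0,0,-1],[0,0.015,0.85,0,0,0,-1]],
  ],
  grip_force=25,
)

```text
time_s: 9.45
ee_pos: [0.6472, -0.2124, 0.0066]
tool_rot: [0.0, 0.994, -0.108, 0.001]
wrist_force: [-1.5, 1.0, 5.8]
grip_width: 0.0278
grasp_force: 25.0
```

Call:
jog_arm(
  increments=[
    [[0,0,0,0,0,0,-1],[0,0,-0.1,0,0,0,-1],[0,0,-0.3,0,0,0,-1],[0,0,-0.6,0,0,0,-1],[0,0,-0.8,0,0,0,-1],[0,0,-0.8,0,0,0,-1]],
  ],
)

```text
time_s: 10.05
ee_pos: [0.648, -0.213, 0.1059]
tool_rot: [0.001, 0.994, -0.108, 0.003]
wrist_force: [0.5, -0.4, -0.5]
grip_width: 0.0278
grasp_force: 25.0
```

Run:
```python
from h import *
p=pose()[0];print(p,state()["grip_width"])
a=np.radians(-15.6);B=np.array([499.5,-346]);d=38*np.array([np.cos(a),np.sin(a)]);print("blue spots",B+d,B-d)
T=B+d;plan(p,(*((p[:2]+T)/2),100,-12.6),(*T,60,-15.6))
```

```text
[ 648.04213603 -212.95555083  105.94495458  -12.38265819] 0.02780859856557965
blue spots [ 536.10017754 -356.21895318] [ 462.89982246 -335.78104682]
[-0.3276, 0.6831, 0.0495, 0.0006] (np.float64(592.0711567843418), np.float64(-284.5872520067554), 100, -12.6)
[-0.6551, 1.3661, 0.3829, 0.0089] (np.float64(536.1001775383111), np.float64(-356.2189531833801), 60, -15.6)
```

Call:
jog_arm(
  increments=[
    [[-0.33,0.68,0,0,0,0,-1],[-0.33,0.68,0,0,0,0,-1],[-0.33,0.68,0,0,0,0,-1],[-0.33,0.68,0,0,0,0,-1]],
  ],
)

```text
time_s: 10.45
ee_pos: [0.5897, -0.2839, 0.1004]
tool_rot: [-0.0, 0.994, -0.109, -0.001]
wrist_force: [1.0, -0.2, -1.6]
grip_width: 0.0281
grasp_force: 25.0
```

Call:
jog_arm(
  increments=[
    [[-0.33,0.68,0,0,0,0.009,-1],[-0.33,0.68,0.1,0,0,0.009,-1],[-0.33,0.68,0.3,0,0,0.009,-1],[-0.33,0.68,0.5,0,0,0.009,-1],[-0.33,0.68,0.5,0,0,0.009,-1],[-0.33,0.68,0.5,0,0,0.009,-1]],
  ],
)

```text
time_s: 11.05
ee_pos: [0.5348, -0.3539, 0.0412]
tool_rot: [-0.0, 0.991, -0.135, -0.0]
wrist_force: [0.0, 0.4, -1.1]
grip_width: 0.0276
grasp_force: 25.0
```

Run:
```python
from h import *
p=pose()[0];print(p,state()["grip_width"])
plan(p,(536,-356,11,-15.6))
im=snapshot("scene")
cv2.imwrite("pics/s5.png",cv2.resize(im[130:280,120:280],(640,600),interpolation=2)[:,:,::-1])
```

```text
[ 534.80824346 -353.93319664   41.18649755  -15.54885349] 0.027568719024617966
[0.0142, 0.0139, 0.2516, 0.0001] (536, -356, 11, -15.6)
```

View pics/s5.png

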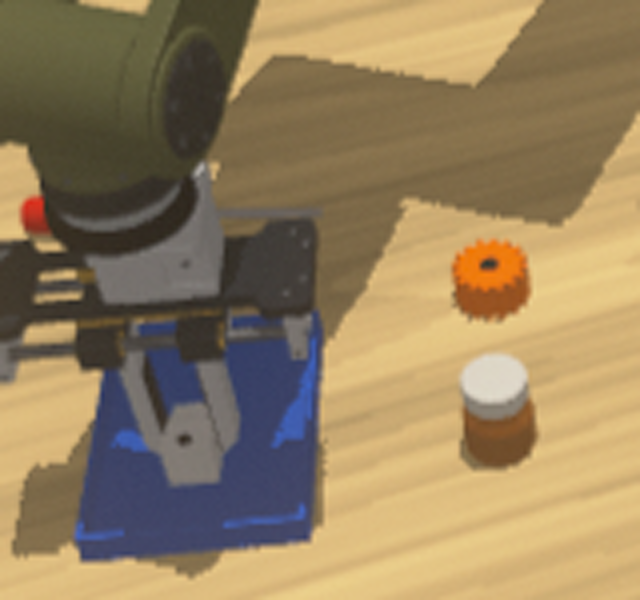

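The block sits level in the fingers over the far half of the blue tray, around (195,455). I'll lower and release it.

Call:
jog_arm(
  increments=[
    [[0,0.01,0.12,0,0,0,-1],[0,0.01,0.2,0,0,0,-1],[0,0.01,0.26,0,0,0,-1],[0,0.01,0.26,0,0,0,-1],[0,0.01,0.26,0,0,0,0],[0,0.01,0.26,0,0,0,0],[0,0.01,0.26,0,0,0,0],[0,0.01,0.26,0,0,0,0]],
  ],
)

```text
time_s: 11.9
ee_pos: [0.5339, -0.3559, 0.0099]
tool_rot: [0.0, 0.991, -0.136, 0.0]
wrist_force: [-0.2, 0.4, 0.2]
grip_width: 0.0468
grasp_force: 0.0
```

Call:
jog_arm(
  increments=[
    [[0,0,-0.2,0,0,0,0],[0,0,-0.5,0,0,0,0.5],[0,0,-0.8,0,0,0,0.7],[0,0,-0.8,0,0,-0.02,0.7],[0,0,-0.8,0,0,-0.043,0.7],[0,0,-0.8,0,0,-0.043,0.7]],
  ],
)

```text
time_s: 12.5
ee_pos: [0.5338, -0.3559, 0.1061]
tool_rot: [0.0, 1.0, -0.0, 0.0]
wrist_force: [-0.6, -0.1, 0.1]
grip_width: 0.0796
grasp_force: 0.0
```

Run:
```python
from h import *
p=pose()[0];print(p,state()["grip_width"])
T=np.array([444.5,-150]);m=(p[:2]+T)/2
plan(p,(*m,107,0),(*T,80,0))
```

```text
[ 5.33812421e+02 -3.55905863e+02  1.06066857e+02 -6.15266645e-04] 0.0796264399695858
[-0.3721, -0.8579, -0.0078, -0.0] (np.float64(489.1562103107681), np.float64(-252.95293158628985), 107, 0)
[-0.7443, -1.7159, 0.2172, -0.0] (np.float64(444.5), np.float64(-150.0), 80, 0)
```

Call:
jog_arm(
  increments=[
    [[-0.37,-0.86,0,0,0,0,0.7],[-0.37,-0.86,0,0,0,0,0.7],[-0.37,-0.86,0,0,0,0,0.7],[-0.37,-0.86,0,0,0,0,0.7]],
  ],
)

```text
time_s: 12.9
ee_pos: [0.4897, -0.2516, 0.1063]
tool_rot: [0.0, 1.0, -0.002, 0.0]
wrist_force: [-1.0, -0.3, 0.5]
grip_width: 0.0799
grasp_force: 0.0
```

Call:
jog_arm(
  increments=[
    [[-0.37,-0.86,0,0,0,0,0.7],[-0.37,-0.86,0,0,0,0,0.7],[-0.37,-0.86,0.1,0,0,0,0.7],[-0.37,-0.86,0.2,0,0,0,0.7],[-0.37,-0.86,0.2,0,0,0,0.7]],
  ],
)

```text
time_s: 13.4
ee_pos: [0.4458, -0.1503, 0.0806]
tool_rot: [-0.0, 1.0, -0.002, -0.001]
wrist_force: [-0.5, -0.4, 0.2]
grip_width: 0.0801
grasp_force: 0.0
```

Call:
jog_arm(
  increments=[
    [[0,0,0.3,0,0,0,0.7],[0,0,0.55,0,0,0,0.7],[0,0,0.63,0,0,0,0.7],[0,0,0.63,0,0,0,-1],[0,0,0.63,0,0,0,-1],[0,0,0.63,0,0,0,-1],[0,0,0.63,0,0,0,-1]],
  ],
  grip_force=15,
)

```text
time_s: 14.1
ee_pos: [0.4462, -0.1496, 0.0073]
tool_rot: [0.0, 1.0, -0.001, 0.001]
wrist_force: [-0.1, -0.0, 0.2]
grip_width: 0.0516
grasp_force: 0.0
```

Call:
jog_arm(
  increments=[
    [[0,0,0,0,0,0,-1],[0,0,-0.1,0,0,0,-1],[0,0,-0.3,0,0,0,-1],[0,0,-0.6,0,0,0,-1],[0,0,-0.9,0,0,0,-1],[0,0,-1,0,0,0,-1],[0,0,-1,0,0,0,-1]],
  ],
)

```text
time_s: 14.8
ee_pos: [0.4462, -0.1495, 0.128]
tool_rot: [0.001, 1.0, -0.001, 0.002]
wrist_force: [-0.3, -0.1, -0.7]
grip_width: 0.0484
grasp_force: 15.0
```

Run:
```python
from h import *
p=pose()[0];print(p,state()["grip_width"])
a=np.radians(9.5);B=np.array([498,356]);d=38*np.array([np.cos(a),np.sin(a)]);print("yellow spots",B+d,B-d)
T=B-d;plan(p,*[(*(p[:2]+(T-p[:2])*k/5),120,0) for k in (1,5)])
```

```text
[ 4.46164225e+02 -1.49481544e+02  1.27977236e+02 -1.37290914e-01] 0.04840123568703139
yellow spots [535.47885286 362.27180902] [460.52114714 349.72819098]
[0.0219, -0.8321, 0.0665, -0.0004] (np.float64(449.03560945844447), np.float64(-49.639596907448606), 120, 0)
[0.1097, -4.1604, 0.0665, -0.0004] (np.float64(460.5211471415852), np.float64(349.7281909772943), 120, 0)
```

Call:
jog_arm(
  increments=[
    [[0.02,-0.83,0,0,0,0,-1],[0.02,-0.83,0,0,0,0,-1],[0.02,-0.83,0,0,0,0,-1],[0.02,-0.83,0,0,0,0,-1]],
  ],
)

```text
time_s: 15.2
ee_pos: [0.4476, -0.0489, 0.1251]
tool_rot: [-0.0, 1.0, -0.0, -0.001]
wrist_force: [-0.2, -0.6, -0.7]
grip_width: 0.049
grasp_force: 15.0
```

Call:
jog_arm(
  increments=[
    [[0.02,-0.83,0,0,0,0,-1],[0.02,-0.83,0,0,0,0,-1],[0.02,-0.83,0,0,0,0,-1],[0.02,-0.83,0,0,0,0,-1]],
  ],
)

```text
time_s: 15.6
ee_pos: [0.4507, 0.0495, 0.1255]
tool_rot: [0.0, 1.0, -0.001, -0.001]
wrist_force: [-0.3, -0.4, -0.2]
grip_width: 0.0487
grasp_force: 15.0
```

Call:
jog_arm(
  increments=[
    [[0.02,-0.83,0,0,0,0,-1],[0.02,-0.83,0,0,0,0,-1],[0.02,-0.83,0,0,0,0,-1],[0.02,-0.83,0,0,0,0,-1]],
  ],
)

```text
time_s: 16.0
ee_pos: [0.4536, 0.1484, 0.1257]
tool_rot: [0.0, 1.0, -0.001, -0.0]
wrist_force: [0.2, -0.4, -0.5]
grip_width: 0.0484
grasp_force: 15.0
```

Call:
jog_arm(
  increments=[
    [[0.02,-0.83,0,0,0,0,-1],[0.02,-0.83,0,0,0,0,-1],[0.02,-0.83,0,0,0,0,-1],[0.02,-0.83,0,0,0,0,-1]],
  ],
)

```text
time_s: 16.4
ee_pos: [0.4565, 0.2475, 0.1257]
tool_rot: [0.0, 1.0, -0.002, -0.0]
wrist_force: [0.3, -0.1, -1.2]
grip_width: 0.0484
grasp_force: 15.0
```

Call:
jog_arm(
  increments=[
    [[0.02,-0.83,0,0,0,-0.02,-1],[0.02,-0.83,0,0,0,-0.026,-1],[0.02,-0.83,0.2,0,0,-0.026,-1],[0.02,-0.83,0.5,0,0,-0.026,-1],[0.02,-0.83,0.6,0,0,-0.026,-1],[0.02,-0.83,0.6,0,0,-0.026,-1]],
  ],
)

```text
time_s: 17.0
ee_pos: [0.4589, 0.3464, 0.053]
tool_rot: [0.001, 0.997, 0.079, -0.001]
wrist_force: [0.3, 0.5, 0.4]
grip_width: 0.0486
grasp_force: 15.0
```

Run:
```python
from h import *
p=pose()[0];print(p,state()["grip_width"])
plan(p,(460.5,350,12,9.5))
```

```text
[458.90601717 346.42262784  52.99541819   9.08461903] 0.048600905003406226
[0.0178, -0.0273, 0.3416, -0.0012] (460.5, 350, 12, 9.5)
```

Call:
jog_arm(
  increments=[
    [[0.015,-0.025,0.15,0,0,0,-1],[0.015,-0.025,0.28,0,0,0,-1],[0.015,-0.025,0.35,0,0,0,-1],[0.015,-0.025,0.35,0,0,0,-1],[0.015,-0.025,0.35,0,0,0,0.4],[0.015,-0.025,0.35,0,0,0,0.4],[0.015,-0.025,0.35,0,0,0,0.4]],
  ],
)

```text
time_s: 17.7
ee_pos: [0.4603, 0.3521, 0.0129]
tool_rot: [-0.0, 0.997, 0.08, 0.0]
wrist_force: [-0.5, 0.2, 0.2]
grip_width: 0.065
grasp_force: 0.0
```

Call:
jog_arm(
  increments=[
    [[0,0,-0.2,0,0,0,0.4],[0,0,-0.5,0,0,0,0.4],[0,0,-0.8,0,0,0,0.2],[0,0,-0.8,0,0,0.008,0],[0,0,-0.8,0,0,0.008,0]],
  ],
)

```text
time_s: 18.2
ee_pos: [0.4603, 0.3522, 0.1094]
tool_rot: [-0.001, 0.998, 0.055, 0.001]
wrist_force: [-0.2, 0.3, -0.6]
grip_width: 0.0479
grasp_force: 0.0
```

Run:
```python
from h import *
p=pose()[0];print(p,state()["grip_width"])
im=snapshot("scene")
c=blob(im,(3,150,60),(16,255,255),(330,155,366,190));q=c[c[:,1]<=c[:,1].min()+3].mean(0)
print("rib top",c.min(0),c.max(0),q,cast("scene",[q],.042))
T=np.array([457.5,159.]);m=(p[:2]+T)/2
plan(p,(*m,107,6.7),(*T,80,6.7))
cv2.imwrite("pics/s6.png",cv2.resize(im[120:220,320:470],(750,500),interpolation=2)[:,:,::-1])
```

```text
[460.33332442 352.17522823 109.43257305   6.29577672] 0.047880424711651076
rib top [340 162] [360 182] [348.44444444 163.33333333] [[0.44419396 0.15918313]]
[-0.1, 0.7987, 0.0203, -0.0011] (np.float64(458.9166622116238), np.float64(255.58761411549588), 107, 6.7)
[-0.2, 1.5975, 0.2453, -0.0011] (np.float64(457.5), np.float64(159.0), 80, 6.7)
```

View pics/s6.png

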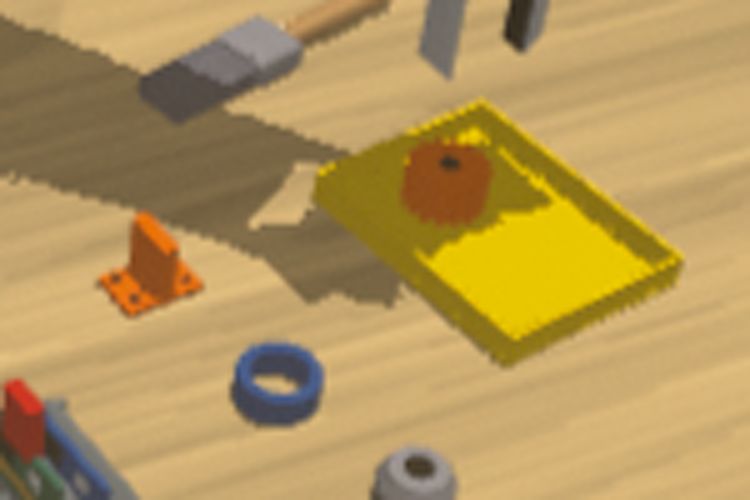

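The gear stands flat in the near half of the yellow tray at (447,180). The bracket is undisturbed at (150,265). Picking the bracket next.

Call:
jog_arm(
  increments=[
    [[-0.1,0.8,0,0,0,0,0],[-0.1,0.8,0,0,0,0,0],[-0.1,0.8,0,0,0,0,0],[-0.1,0.8,0,0,0,0,0]],
  ],
)

```text
time_s: 18.65
ee_pos: [0.4587, 0.2546, 0.1079]
tool_rot: [0.0, 0.998, 0.055, -0.0]
wrist_force: [1.2, -0.1, 0.3]
grip_width: 0.0469
grasp_force: 0.0
```

Call:
jog_arm(
  increments=[
    [[-0.1,0.8,0,0,0,0,0],[-0.1,0.8,0,0,0,0,0],[-0.1,0.8,0.1,0,0,0,0],[-0.1,0.8,0.3,0,0,0,0],[-0.1,0.8,0.3,0,0,0,0]],
  ],
)

```text
time_s: 19.15
ee_pos: [0.456, 0.159, 0.0696]
tool_rot: [0.0, 0.998, 0.056, -0.002]
wrist_force: [-0.7, 0.1, 0.1]
grip_width: 0.0467
grasp_force: 0.0
```

Call:
jog_arm(
  increments=[
    [[0,0,0.2,0,0,0,0],[0,0,0.4,0,0,0,0],[0,0,0.5,0,0,0,0],[0,0,0.5,0,0,0,-1],[0,0,0.5,0,0,0,-1],[0,0,0.5,0,0,0,-1],[0,0,0.5,0,0,0,-1],[0,0,0.5,0,0,0,-1]],
  ],
)

```text
time_s: 19.95
ee_pos: [0.4577, 0.1586, 0.0129]
tool_rot: [-0.0, 0.998, 0.055, 0.001]
wrist_force: [0.1, 0.5, -0.1]
grip_width: 0.0106
grasp_force: 0.2
```

Call:
jog_arm(
  increments=[
    [[0,0,0,0,0,0,-1],[0,0,-0.1,0,0,0,-1],[0,0,-0.3,0,0,0,-1],[0,0,-0.6,0,0,0,-1],[0,0,-0.7,0,0,0,-1],[0,0,-0.7,0,0,0,-1]],
  ],
)

```text
time_s: 20.55
ee_pos: [0.4582, 0.1587, 0.098]
tool_rot: [-0.0, 0.998, 0.055, 0.002]
wrist_force: [-0.2, 0.1, -1.6]
grip_width: 0.0098
grasp_force: 15.0
```

Run:
```python
from h import *
p=pose()[0];print(p,state()["grip_width"])
T=np.array([534.5,362.]);plan(p,(*(p[:2]+T)/2,p[2],p[3]),(*T,40,9.5))
```

```text
[458.20530262 158.69620351  98.02559103   6.34071085] 0.009822388875689725
[0.4095, -0.8068, -0.0, -0.0] (np.float64(496.3526513095198), np.float64(260.34810175386866), np.float64(98.02559102923661), np.float64(6.340710849653193))
[0.819, -1.6136, 0.4835, -0.0088] (np.float64(534.5), np.float64(362.0), 40, 9.5)
```

Call:
jog_arm(
  increments=[
    [[0.41,-0.81,0,0,0,0,-1],[0.41,-0.81,0,0,0,0,-1],[0.41,-0.81,0,0,0,0,-1],[0.41,-0.81,0,0,0,0,-1]],
  ],
)

```text
time_s: 20.95
ee_pos: [0.4948, 0.2611, 0.0944]
tool_rot: [0.0, 0.998, 0.056, -0.001]
wrist_force: [0.4, 0.2, -1.0]
grip_width: 0.01
grasp_force: 15.0
```

Call:
jog_arm(
  increments=[
    [[0.41,-0.81,0,0,0,-0.009,-1],[0.41,-0.81,0,0,0,-0.009,-1],[0.41,-0.81,0,0,0,-0.009,-1],[0.41,-0.81,0.2,0,0,-0.009,-1],[0.41,-0.81,0.4,0,0,-0.009,-1],[0.41,-0.81,0.4,0,0,-0.009,-1]],
  ],
)

```text
time_s: 21.55
ee_pos: [0.5319, 0.3599, 0.0444]
tool_rot: [0.002, 0.997, 0.083, -0.003]
wrist_force: [0.3, 0.2, -1.2]
grip_width: 0.0099
grasp_force: 15.0
```

Run:
```python
from h import *
p=pose()[0];print(p,state()["grip_width"])
plan(p,(534.5,362,17,9.5))
```

```text
[531.92947944 359.91934917  44.38939098   9.51832784] 0.009863798713704046
[0.024, -0.0136, 0.2282, 0.0001] (534.5, 362, 17, 9.5)
```

Call:
jog_arm(
  increments=[
    [[0.02,-0.01,0.1,0,0,0,-1],[0.02,-0.01,0.18,0,0,0,-1],[0.02,-0.01,0.23,0,0,0,-1],[0.02,-0.01,0.23,0,0,0,-1],[0.02,-0.01,0.23,0,0,0,-0.4],[0.02,-0.01,0.23,0,0,0,-0.4],[0.02,-0.01,0.23,0,0,0,-0.4]],
  ],
)

```text
time_s: 22.25
ee_pos: [0.5361, 0.3643, 0.0212]
tool_rot: [-0.0, 0.997, 0.084, 0.0]
wrist_force: [-0.4, 0.3, 0.8]
grip_width: 0.0276
grasp_force: 0.0
```

Call:
jog_arm(
  increments=[
    [[0,0,-0.2,0,0,0,-0.4],[0,0,-0.5,0,0,0,-0.3],[0,0,-0.8,0,0,0,0.5],[0,0,-0.8,0,0,0.02,0.6],[0,0,-0.8,0,0,0.0264,0.6],[0,0,-0.8,0,0,0.0264,0.6]],
  ],
)

```text
time_s: 22.85
ee_pos: [0.5359, 0.3642, 0.1171]
tool_rot: [-0.0, 1.0, 0.0, 0.0]
wrist_force: [-0.6, 0.5, -0.1]
grip_width: 0.0613
grasp_force: 0.0
```

Run:
```python
from h import *
p=pose()[0];print(p,state()["grip_width"])
T=np.array([660,207.]);plan(p,(*(p[:2]+T)/2,p[2],0),(*T,60,0))
im=snapshot("scene")
cv2.imwrite("pics/s7.png",cv2.resize(im[130:240,350:470],(655,600),interpolation=2)[:,:,::-1])
```

```text
[5.35932435e+02 3.64205525e+02 1.17101565e+02 4.83952727e-02] 0.06126123280634882
[0.5164, 0.6555, -0.0, 0.0001] (np.float64(597.9662174098579), np.float64(285.6027624012104), np.float64(117.10156463933384), 0)
[1.0328, 1.3109, 0.4758, 0.0001] (np.float64(660.0), np.float64(207.0), 60, 0)
```

View pics/s7.png

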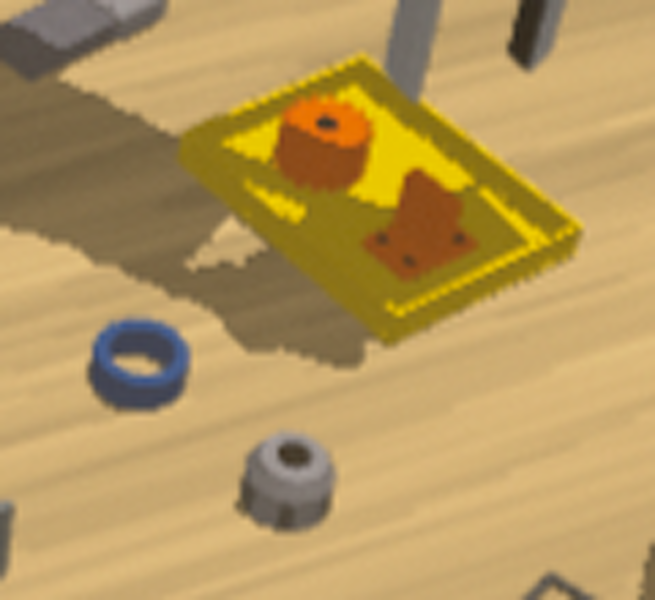

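The gear at (325,145) and bracket at (420,230) both stand flat in the yellow tray. The nut is at (288,485) in the crop. Picking it next.

Call:
jog_arm(
  increments=[
    [[0.52,0.66,0,0,0,0,0.8],[0.52,0.66,0,0,0,0,0.8],[0.52,0.66,0,0,0,0,0.8],[0.52,0.66,0,0,0,0,0.8]],
  ],
)

```text
time_s: 23.3
ee_pos: [0.5988, 0.2841, 0.1163]
tool_rot: [0.0, 1.0, 0.0, -0.0]
wrist_force: [0.4, -0.0, -0.6]
grip_width: 0.0847
grasp_force: 0.0
```

Call:
jog_arm(
  increments=[
    [[0.52,0.66,0,0,0,0,0.8],[0.52,0.66,0,0,0,0,0.8],[0.52,0.66,0.2,0,0,0,0.8],[0.52,0.66,0.5,0,0,0,0.8],[0.52,0.66,0.5,0,0,0,0.8]],
  ],
)

```text
time_s: 23.8
ee_pos: [0.658, 0.2063, 0.0516]
tool_rot: [0.001, 1.0, 0.002, -0.004]
wrist_force: [-0.6, -0.2, -0.6]
grip_width: 0.0845
grasp_force: 0.0
```

Run:
```python
from h import *
p=pose()[0];print(p,state()["grip_width"]);plan(p,(660,207,3,0))
```

```text
[6.57995070e+02 2.06305089e+02 5.15841269e+01 1.72788921e-01] 0.08446709353459404
[0.0167, -0.0057, 0.4049, 0.0005] (660, 207, 3, 0)
```

Call:
jog_arm(
  increments=[
    [[0,0,0.2,0,0,0,0.8],[0,0,0.35,0,0,0,0.8],[0,0,0.4,0,0,0,0.8],[0,0,0.4,0,0,0,0.8],[0,0,0.4,0,0,0,0.8]],
  ],
)

```text
time_s: 24.3
ee_pos: [0.6613, 0.2063, 0.0098]
tool_rot: [-0.0, 1.0, 0.001, 0.001]
wrist_force: [-0.1, 0.7, -0.1]
grip_width: 0.0845
grasp_force: 0.0
```

Call:
jog_arm(
  increments=[
    [[0,0,0.05,0,0,0,0.8],[0,0,0.05,0,0,0,-1],[0,0,0.05,0,0,0,-1],[0,0,0.05,0,0,0,-1],[0,0,0.05,0,0,0,-1],[0,0,0.05,0,0,0,-1],[0,0,0.05,0,0,0,-1]],
  ],
  grip_force=30,
)

```text
time_s: 25.0
ee_pos: [0.661, 0.206, 0.0028]
tool_rot: [-0.0, 1.0, 0.001, 0.0]
wrist_force: [0.0, 1.0, 0.7]
grip_width: 0.041
grasp_force: 30.0
```

Call:
jog_arm(
  increments=[
    [[0,0,0,0,0,0,-1],[0,0,-0.1,0,0,0,-1],[0,0,-0.3,0,0,0,-1],[0,0,-0.6,0,0,0,-1],[0,0,-0.95,0,0,0,-1],[0,0,-0.95,0,0,0,-1],[0,0,-0.95,0,0,0,-1]],
  ],
)

```text
time_s: 25.7
ee_pos: [0.6611, 0.2059, 0.1178]
tool_rot: [-0.0, 1.0, 0.001, 0.001]
wrist_force: [-0.6, 0.7, -2.6]
grip_width: 0.0412
grasp_force: 30.0
```

Call:
jog_arm(
  increments=[
    [[-0.3,0,-0.3,0,0,0,-1],[-0.4,0,-0.6,0,0,0,-1],[-0.4,0,-0.6,0,0,0,-1],[-0.4,0,-0.6,0,0,0,-1]],
  ],
)

```text
time_s: 26.1
ee_pos: [0.6126, 0.2058, 0.1879]
tool_rot: [0.0, 1.0, 0.001, -0.0]
wrist_force: [0.4, 0.6, -1.9]
grip_width: 0.0414
grasp_force: 30.0
```

Run:
```python
from h import *
p=pose()[0];print(p,state()["grip_width"])
T=np.array([464,-336.])
for n in(5,):
  plan(p,(*(p[:2]+(T-p[:2])/n),p[2],0),(*T,60,-15.6))
im=snapshot("scene")
cv2.imwrite("pics/s8.png",cv2.resize(im[80:240,330:490],(600,600),interpolation=2)[:,:,::-1])
```

```text
[6.12648077e+02 2.05778866e+02 1.87946175e+02 8.08960398e-02] 0.041381902754903235
[-0.249, 0.9026, -0.0, 0.0002] (np.float64(582.9184618873211), np.float64(97.42309298334473), np.float64(187.94617521849457), 0)
[-1.2451, 4.5131, 1.0662, 0.0436] (np.float64(464.0), np.float64(-336.0), 60, -15.6)
```

View pics/s8.png

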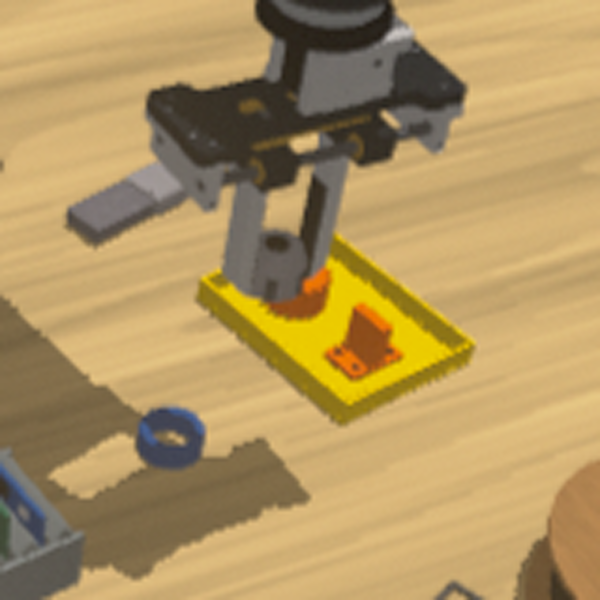

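The nut is held level at (280,265). I'll carry it high over the card and rack to the blue tray.

Call:
jog_arm(
  increments=[
    [[-0.25,0.9,0,0,0,0,-1],[-0.25,0.9,0,0,0,0,-1],[-0.25,0.9,0,0,0,0,-1],[-0.25,0.9,0,0,0,0,-1]],
  ],
)

```text
time_s: 26.55
ee_pos: [0.5827, 0.096, 0.1871]
tool_rot: [0.0, 1.0, -0.001, -0.001]
wrist_force: [0.8, -0.3, -1.6]
grip_width: 0.0413
grasp_force: 30.0
```

Call:
jog_arm(
  increments=[
    [[-0.25,0.9,0,0,0,0,-1],[-0.25,0.9,0,0,0,0,-1],[-0.25,0.9,0,0,0,0,-1],[-0.25,0.9,0,0,0,0,-1]],
  ],
)

```text
time_s: 26.95
ee_pos: [0.5533, -0.0107, 0.1879]
tool_rot: [-0.0, 1.0, -0.0, -0.001]
wrist_force: [0.2, -0.1, -0.9]
grip_width: 0.0415
grasp_force: 30.0
```

Call:
jog_arm(
  increments=[
    [[-0.25,0.9,0,0,0,0,-1],[-0.25,0.9,0,0,0,0,-1],[-0.25,0.9,0,0,0,0,-1],[-0.25,0.9,0,0,0,0,-1]],
  ],
)

```text
time_s: 27.35
ee_pos: [0.5238, -0.1182, 0.1882]
tool_rot: [-0.0, 1.0, 0.0, -0.0]
wrist_force: [0.2, 0.5, -3.1]
grip_width: 0.0414
grasp_force: 30.0
```

Call:
jog_arm(
  increments=[
    [[-0.25,0.9,0,0,0,0,-1],[-0.25,0.9,0,0,0,0,-1],[-0.25,0.9,0,0,0,0,-1],[-0.25,0.9,0,0,0,0,-1]],
  ],
)

```text
time_s: 27.75
ee_pos: [0.4941, -0.2259, 0.1882]
tool_rot: [-0.0, 1.0, 0.0, -0.0]
wrist_force: [0.3, 0.8, -1.9]
grip_width: 0.0411
grasp_force: 30.0
```

Call:
jog_arm(
  increments=[
    [[-0.25,0.9,0,0,0,0.02,-1],[-0.25,0.9,0,0,0,0.0433,-1],[-0.25,0.9,0.2,0,0,0.0433,-1],[-0.25,0.9,0.6,0,0,0.0433,-1],[-0.25,0.9,0.9,0,0,0.0433,-1],[-0.25,0.9,0.9,0,0,0.0433,-1],[-0.25,0.9,0.9,0,0,0.0433,-1]],
  ],
)

```text
time_s: 28.45
ee_pos: [0.4651, -0.333, 0.0815]
tool_rot: [-0.0, 0.991, -0.134, 0.0]
wrist_force: [-0.4, 0.5, -0.4]
grip_width: 0.0412
grasp_force: 30.0
```

Run:
```python
from h import *
p=pose()[0];print(p,state()["grip_width"]);plan(p,(463,-336,40,-15.6),(463,-336,7,-15.6))
```

```text
[ 465.10283557 -333.03456113   81.53450814  -15.40194687] 0.04117195635770777
[-0.0103, 0.0285, 0.3461, 0.0006] (463, -336, 40, -15.6)
[-0.0103, 0.0285, 0.6211, 0.0006] (463, -336, 7, -15.6)
```

Call:
jog_arm(
  increments=[
    [[-0.01,0.03,0.25,0,0,0,-1],[-0.01,0.03,0.45,0,0,0,-1],[-0.01,0.03,0.55,0,0,0,-1],[-0.01,0.03,0.6,0,0,0,-1],[-0.01,0.03,0.61,0,0,0,-1],[-0.01,0.03,0.61,0,0,0,-1]],
  ],
)

```text
time_s: 29.05
ee_pos: [0.4622, -0.3378, 0.0087]
tool_rot: [0.0, 0.991, -0.135, 0.001]
wrist_force: [0.4, 0.1, -1.3]
grip_width: 0.0411
grasp_force: 30.0
```

Call:
jog_arm(
  increments=[
    [[0,0,0,0,0,0,0.3],[0,0,0,0,0,0,0.3],[0,0,0,0,0,0,0.3],[0,0,-0.2,0,0,0,0.3],[0,0,-0.6,0,0,0,0.3],[0,0,-1,0,0,0,0.3],[0,0,-1,0,0,0,0.3]],
  ],
)

```text
time_s: 29.75
ee_pos: [0.4637, -0.3393, 0.1343]
tool_rot: [0.003, 0.991, -0.135, 0.004]
wrist_force: [0.3, -1.0, 0.3]
grip_width: 0.0609
grasp_force: 0.0
```

Call:
jog_arm(
  increments=[
    [[-0.3,0,-0.3,0,0,0,0.3],[-0.5,0.5,-0.6,0,0,0,0.3],[-0.5,0.9,-0.6,0,0,0,0.3],[-0.5,0.9,-0.6,0,0,0,0.3]],
  ],
)

```text
time_s: 30.15
ee_pos: [0.3732, -0.4285, 0.2007]
tool_rot: [0.001, 0.991, -0.136, 0.001]
wrist_force: [-0.1, 0.8, -0.9]
grip_width: 0.0611
grasp_force: 0.0
```

Run:
```python
from h import *
p=pose()[0];print(p)
im=snapshot("scene");t=snapshot("top")
cv2.imwrite("pics/s9.png",np.vstack([cv2.resize(im[120:290,110:480],(800,368),interpolation=2),cv2.resize(t[135:285,110:530],(640,229),interpolation=2)[:, :] if 0 else cv2.copyMakeBorder(cv2.resize(t[135:275,110:530],(690,230),interpolation=2),0,0,0,110,0)])[:,:,::-1])
```

```text
[ 373.23724365 -428.49941402  200.73588527  -15.64376396]
```

View pics/s9.png

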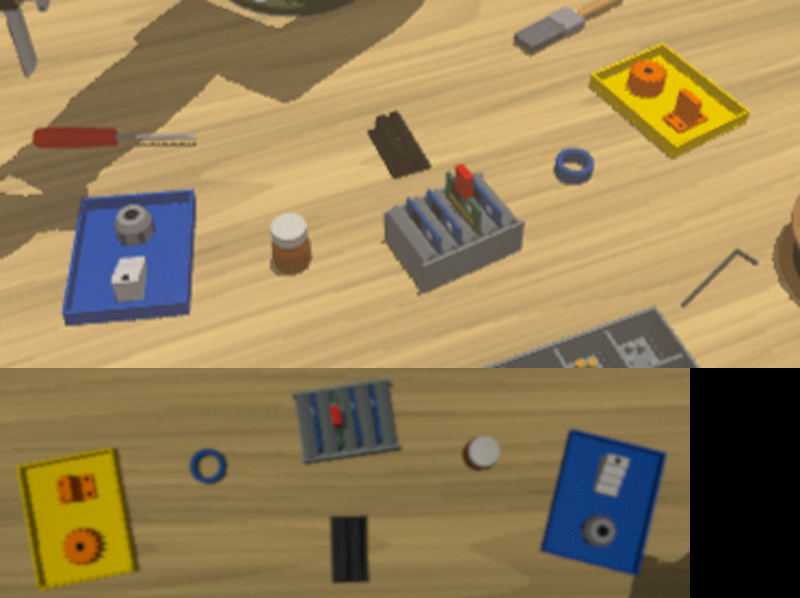

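The final views show the nut at (133,222) and step block at (130,278) upright in the blue tray. The gear and bracket are upright in the yellow tray, the card is seated in the rack at (463,200), the jar is standing, and the arm is clear. Handing in.

```bash
python3 -c "
from workcell import *
print(job_done())"
```

```text
the job is handed in; nothing more can be done
None
```

I handed the job in after about 30 s of robot time. In the last pictures the nut and step block sit flat in the blue tray, the gear and bracket sit flat in the yellow tray, the card is down in the empty rack slot, and the jar is still upright; the hand-in gave no verdict.

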